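# Move the microscope lamp's battery from charger to lamp box

### The job

The battery for the microscope lamp is charged: pinch its two sprung side tabs together to free it, lift it straight out of the charger, and press it fully home into the socket of the lamp box so that both tabs spring out and lock it there, then let go. Go gently, by feel: a push or pull of more than 40 newtons between the battery and either socket breaks them. Leave the jar, the slide box and the dish where they are.

Things in the scene. Friction and masses are not known exactly. Their poses are not given: they have to be found in the camera images.
- battery: Black upright battery. Origin: centre of its underside; z up, y through its two tabs. Foot, up to 34 mm above the underside: 36 mm (x) by 41 mm (y), lower edges rounded 2 mm; above it a core 36 by 20 mm up to 70 mm. Two grey sprung tabs, one on each y side, stand beside the core. 0.13 to 0.20 kg. Same after half a turn about z.
- grip (a point): Point in the middle between the two tabs, 54 mm above the battery's underside. Each tab is a flat upright plate, 24 mm wide (x), from 13 to 66 mm above the underside; pinch it between 42 and 66 mm. Outer faces 41 mm apart when free, 31 mm when both are fully in (5 mm each; 2 N each to start, 6 N to hold in: a light pinch is enough).
- barbs (a point): Point in the middle between the two barbs, 20 mm above the battery's underside: low on each tab a barb sticks out 4 mm beyond its face; its flat shoulder at this height catches under the socket's lip unless the tab is pressed in at least 4 mm. It is sloped below, so it can also be snapped in.
- tab_left (a joint): Travel of the battery's +y tab: 0 = sprung out, 0.005 m = fully pressed in.
- tab_right (a joint): Travel of the battery's -y tab: 0 = sprung out, 0.005 m = fully pressed in.
- charger: White charger, fixed to the bench, 110 x 100 mm, top 38 mm high, with one black socket that holds the battery at the start. Origin: on the bench under the socket's centre; axes as the battery's in it. Rim 44 mm above the bench, mouth 38.4 mm (x) by 43 mm (y), lip 7 mm thick, floor (underside of the battery when home) 14 mm above the bench.
- lamp_box: Grey lamp power box, fixed to the bench, 110 mm wide (y), from 55 mm to -x to 130 mm to +x of its origin, top 40 mm high, a black dimmer dial and vent slots on its +x part. Origin: on the bench under the middle of the window that holds a black socket insert, with rim height, mouth and lip as the charger's and end walls (across x) 5 mm thick.
- window (a point): Middle of the lamp box's window, 44 mm above the bench (height of the insert's rim). The insert floats: its centre stands anywhere from -5 to +5 mm along the box's x from here, not measured: find it by feel or by eye. It is stiff: it shifts only under more than 12 N sideways. Along y it is centred.
- seat (a point): 14 mm above the bench under the middle of the window: height of the battery's underside when pressed home on the hard stop. A sprung plate meets the underside 5 mm above this and pushes back 2.5 N, 5 N at the stop, so a battery not locked is lifted again. Locked, its underside stands 0 to 3 mm above this.
- jar: Bystander: loose lidded jar, 56 mm across, 100 mm tall; origin centre of its underside.
- slide_box: Bystander: loose wooden slide box, 80 x 35 x 30 mm; origin centre of its underside.
- dish: Bystander: loose shallow glass dish, 80 mm across, 15 mm high; origin centre of its underside.
Not all that is in view belongs to the job. Of the things that look like the lamp_box, the middle-sized one is meant.

How it is judged:
By the outcome, as a careful person would: the job done as asked, in the order asked, and still so for the second after the job is handed in, with the robot touching nothing.
It also fails if it takes over 64 s, if anything falls off the work surface, if the arm or the gripper's body presses on something with over 40 N, if the wrist force passes 120 N, or if a joint passes its speed limit or range.

### The arm

A 7-joint arm with a two-finger parallel gripper is mounted at the origin on the work surface. World frame = base frame: x ahead of the robot, y to its left, z up, the work surface at z = 0. Lengths are in m, angles in rad, forces in N, time in s.
With the tool pointing down it reaches from about 0.4 to 0.875 m from the base axis. Payload 19.3 kg.
Tool frame: the origin (TCP) lies at the very end of the fingers, on their centre line; the grasp point (between the pads) lies 19 mm behind it; x points along the fingers, y is the direction in which the jaws open and shut, and the axes are right-handed (so a half turn about x gives the same grasp; the last joint's range is limited). The gripper opens to 85 mm and grips with 20 to 120 N. Pads are 22 mm wide; open, the fingers measure 114 mm over their backs; the gripper's body (76 mm by 85 mm) begins 54 mm behind the grasp point. The pads swing forward as they close: fully open they stand 13 mm farther back than shut.
Start: joints at [1.195, 0.521, -0.036, 1.599, 0.021, 1.021, -0.113], TCP at [0.188, -0.596, 0.231] pointing down, gripper open.
Joint ranges: [-2.91, 2.91], [-0.3, 2.13], [-1.5, 1.42], [0.17, 2.43], [-1.26, 4.41], [0.16, 1.93], [-2.52, 2.52]. Speed limits (rad/s): [1.89, 1.89, 2.39, 2.39, 3.01, 3.01, 3.01].

### API

Orientations are given as [roll, pitch, yaw] about the fixed x, y, z axes, in that order (R = Rz(yaw) Ry(pitch) Rx(roll)).
In Python, from workcell import bot, grab_frame, job_done gives the robot as it stands.
- The arm moves only by the shell command python3 -m pendant 'ROWS' [OPENING] [FORCE]. ROWS is JSON, a list of rows, each a list of 4 numbers: the shift along the tool's x, y, z in mm, then the turn about the tool's x in degrees. A call has 1 to 12 rows; each row shifts and turns the commanded pose from where the row before left it, along the tool's axes as they then stand; what a row does not reach is not made up. A row lasts 1/8 s, in which the tool goes at most 62.5 mm and 10.7 degrees, less where a joint would pass 70% of its speed; a pose out of reach is approached as far as the arm can. A call is refused whole if a number of a shift passes 62.5 or a number of a turn 10.7, either way. A call with a gripper value outside its range is refused whole. OPENING is the opening, from -1 (shut) to 1 (fully open), set as the call begins (- or left out, the last holds). The fingers move at their own pace and stop on an object; FORCE is the grip in N (left out, the last holds). Time passes only in rows, so rows that do not move let the fingers close. It gives the time, the measured TCP pose, the force and the opening at its end, in the units of the state.
- bot.observe(): the state, without advancing time (a new reading comes with each control period).
- grab_frame(name): name is "scene" or "top" or "wrist"; returns a dict with "img" (384x512x3 uint8, red, green, blue), "fovy" (degrees; the focal length in pixels is half the picture's height over the tangent of half this angle, whatever the lens; pixels are square), "cx", "cy" (the principal point, pixels), "k1" (the pictures are not rectified: a ray, as slopes to the right and down, at radius r is drawn at 1 + k1 r^2 times it, then the intrinsics apply), "R" (3x3) and "t" (3): a world point X has camera coordinates R X + t. Camera axes: x right, y down, z forward; pixel columns grow to the right and rows downward; lengths in m; the calibration is good to about 2 mm. A picture is of the moment at which its call begins. There is no depth.
- job_done(): hands the job in, once; it reports no verdict.
The state is a dict: "clock": time; "qpos": joint angles; "qd": joint speeds; "joint_efforts": joint torques, N m; "position": TCP position; "tool_rot": TCP orientation; "force": force on the tool from outside, world axes, zero at the start; "moment": the same for the moment, N m; "grip_width": finger opening in m.
Only numpy, scipy, OpenCV 4.12 (cv2) and the standard library are available. Lean on these libraries where they do the work, as an engineer would, in place of code of your own. Each camera call takes 0.05 s, during which the arm holds its last target.

## Working session

There is one attempt and no reset: what is moved stays moved. The work goes in short steps, Python scripts to look and compute and a shell command to move; the robot and the scene stay as the last step left them, time stands still between calls to the robot, and variables do not carry over. Pictures are saved under pics/ and viewed, and the job is handed in when it is done.

```bash
ls; mkdir -p pics; python3 - <<'E'
from workcell import bot, grab_frame
import cv2
for n in ("scene","top","wrist"):
    f=grab_frame(n); cv2.imwrite(f"pics/{n}0.png",f["img"][:,:,::-1]); print(n,f["fovy"],f["cx"],f["cy"],f["k1"],f["R"],f["t"])
print(bot.observe())
E
```

```text
pics
scene 48.86489570853793 251.03620255948616 188.89829809440374 -0.15448686494806843 [[-1.68893633e-01  9.85634231e-01  3.22489150e-04]
 [ 7.51287168e-01  1.28948801e-01 -6.47255590e-01]
 [-6.37998850e-01 -1.09075066e-01 -7.62272981e-01]] [ 0.1160547  -0.37380568  1.32408167]
top 49.038648050273416 255.2582623516998 197.94721920757107 0.03247803751463462 [[-6.44381681e-02 -9.97921308e-01  8.86523076e-04]
 [-9.75857279e-01  6.28276139e-02 -2.09177585e-01]
 [ 2.08687071e-01 -1.43441404e-02 -9.77877268e-01]] [0.03498925 0.55182485 1.0278178 ]
wrist 71.3967664779147 252.9098257872022 188.21417197623822 -0.00622605468289142 [[ 0.30065505 -0.95373097 -0.00194214]
 [-0.91580133 -0.28926546  0.27862773]
 [-0.26629769 -0.08199222 -0.96039722]] [-0.62459884 -0.03525557  0.3799103 ]
{'clock': 0.15, 'qpos': array([ 1.1948044 ,  0.52185738, -0.03632133,  1.59988481,  0.02123119,
        1.02106541, -0.11279572]), 'qd': array([ 0.00050295, -0.00223649, -0.00137045, -0.00353494, -0.00176603,
        0.00119933, -0.00181236]), 'joint_efforts': array([ 2.46092131e-03, -9.27389789e+01,  1.98047541e+00, -3.70056295e+01,
        1.78159657e-02,  6.35999430e-03, -3.74010676e-05]), 'position': array([ 0.18804153, -0.59578225,  0.23086753]), 'tool_rot': array([-1.46927702,  1.569967  ,  1.97811068]), 'force': array([ 0.1427807 , -0.40047023, -0.34933892]), 'moment': array([-0.03358636,  0.01805839,  0.01527042]), 'grip_width': 0.08508345943539632}
```

View pics/scene0.png

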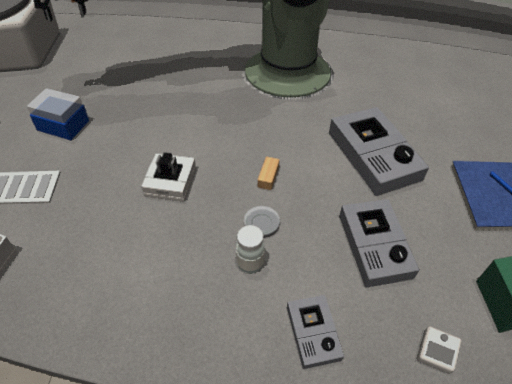

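View pics/top0.png

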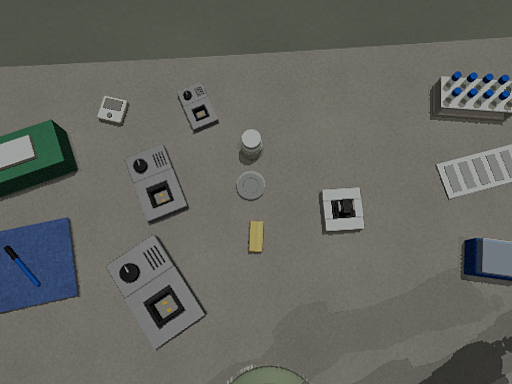

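View pics/wrist0.png

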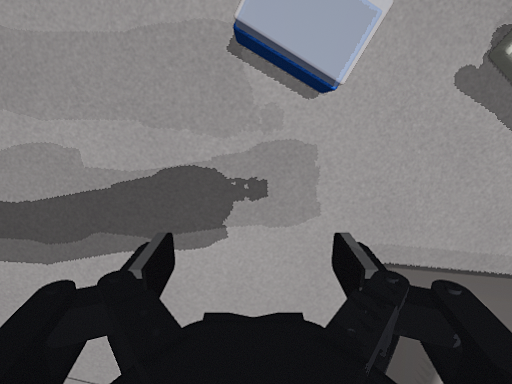

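```bash
cat > h.py <<'E'
import numpy as np, cv2
from workcell import bot, grab_frame
def K(f):
    F=f["img"].shape[0]/2/np.tan(np.radians(f["fovy"]/2)); return F
def ray(f,u,v):
    F=K(f); d=np.array([(u-f["cx"])/F,(v-f["cy"])/F]); s=d.copy()
    for _ in range(30): s=d/(1+f["k1"]*(s@s))
    R=np.array(f["R"]);t=np.array(f["t"])
    return -R.T@t, R.T@np.array([s[0],s[1],1.])
def onz(f,u,v,z):
    o,d=ray(f,u,v); return o+d*(z-o[2])/d[2]
def proj(f,X):
    c=np.array(f["R"])@np.array(X)+np.array(f["t"]); s=c[:2]/c[2]; s=s*(1+f["k1"]*(s@s)); F=K(f)
    return np.array([f["cx"]+F*s[0],f["cy"]+F*s[1]])
def crop(f,u0,v0,u1,v1,k,name):
    im=cv2.resize(np.ascontiguousarray(f["img"][v0:v1,u0:u1,::-1]),None,fx=k,fy=k,interpolation=cv2.INTER_CUBIC); cv2.imwrite(name,im)
E
python3 - <<'E'
from h import *
f=grab_frame("top")
crop(f,90,130,220,230,6,"pics/t_lamp.png"); crop(f,300,170,390,245,8,"pics/t_chg.png")
for n,c in dict(small=[(178,92),(198,84),(217,122),(196,130)],mid=[(124,155),(164,145),(188,206),(148,222)],big=[(106,264),(155,236),(205,314),(157,347)]).items():
    p=[onz(f,*q,.04)[:2] for q in c]; print(n,np.round(p,3).tolist(),[round(float(np.linalg.norm(p[i]-p[(i+1)%4])),3) for i in range(4)])
E
```

```text
small [[0.869, 0.193], [0.89, 0.137], [0.775, 0.09], [0.755, 0.148]] [0.06, 0.125, 0.061, 0.123]
mid [[0.697, 0.342], [0.718, 0.235], [0.547, 0.176], [0.511, 0.28]] [0.109, 0.181, 0.11, 0.195]
big [[0.411, 0.387], [0.474, 0.263], [0.272, 0.142], [0.203, 0.261]] [0.139, 0.235, 0.137, 0.243]
```

View pics/t_lamp.png

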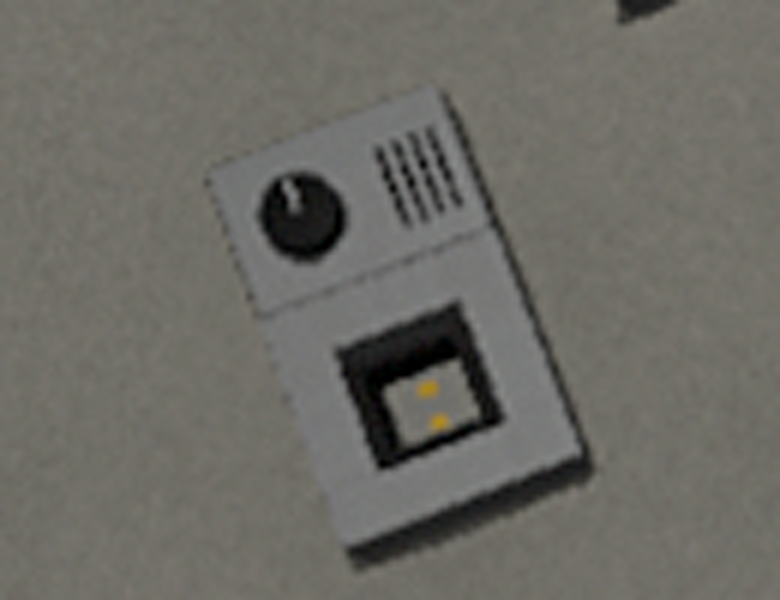

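View pics/t_chg.png

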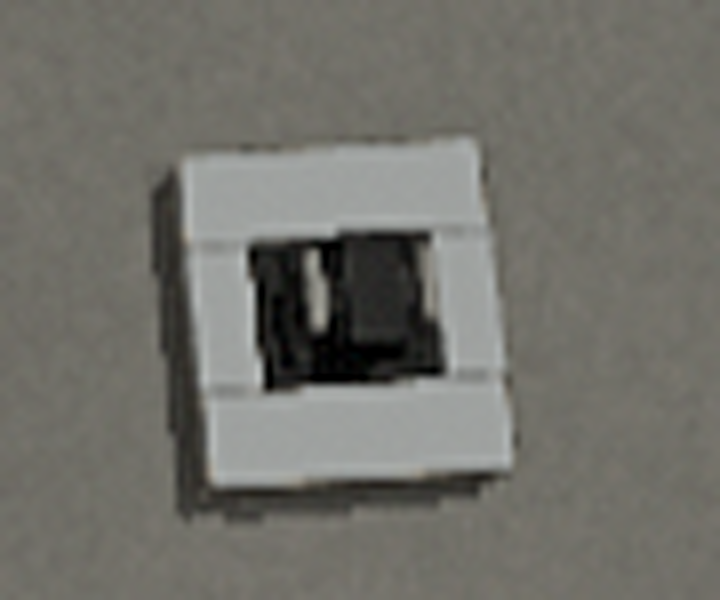

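```bash
python3 - <<'E'
from h import *
from scipy.spatial.transform import Rotation as Ro
f=grab_frame("top")
L=lambda x0,y0,k:lambda p:((p[0]+.5)/k+x0-.5,(p[1]+.5)/k+y0-.5)
c=L(300,170,8); 
p=[onz(f,*c(q),.038)[:2] for q in [(184,158),(474,139),(512,467),(212,487)]]
print("chg",np.round(p,4).tolist(),[round(float(np.linalg.norm(p[i]-p[(i+1)%4])),4) for i in range(4)],np.mean(p,0))
w=[onz(f,*c(q),.044)[:2] for q in [(250,243),(430,232),(443,376),(266,388)]]
print("chgwin",np.mean(w,0),[round(float(np.linalg.norm(w[i]-w[(i+1)%4])),4) for i in range(4)])
b=[onz(f,*c(q),.070)[:2] for q in [(345,236),(415,236),(407,343),(350,343)]]
print("battop",np.mean(b,0))
c=L(90,130,6)
p=[onz(f,*c(q),.040)[:2] for q in [(208,176),(440,88),(590,458),(350,550)]]
print("lamp",np.round(p,4).tolist(),[round(float(np.linalg.norm(p[i]-p[(i+1)%4])),4) for i in range(4)])
p=np.array(p); 
ax=((p[0]-p[3])+(p[1]-p[2])); ax/=np.linalg.norm(ax); print("lamp yaw",np.degrees(np.arctan2(ax[1],ax[0])), "end mid",(p[2]+p[3])/2,"origin",(p[2]+p[3])/2+.055*ax,"from+x",(p[0]+p[1])/2-.13*ax)
w=[onz(f,*c(q),.044)[:2] for q in [(338,350),(460,302),(503,420),(382,468)]]
print("win",np.mean(w,0),[round(float(np.linalg.norm(w[i]-w[(i+1)%4])),4) for i in range(4)])
s=bot.observe(); print(Ro.from_euler('xyz',s['tool_rot']).as_matrix().round(4))
E
```

```text
chg [[0.5691, -0.1797], [0.5694, -0.2756], [0.4602, -0.2752], [0.4598, -0.178]] [0.0959, 0.1092, 0.0972, 0.1093] [ 0.51461984 -0.22711292]
chgwin [ 0.51406111 -0.22645945] [0.0589, 0.0476, 0.0574, 0.048]
battop [ 0.51533207 -0.23145102]
lamp [[0.6856, 0.3411], [0.7204, 0.2377], [0.5469, 0.176], [0.5132, 0.2803]] [0.1091, 0.1841, 0.1096, 0.1828]
lamp yaw 19.49271466444407 end mid [0.53002927 0.22818725] origin [0.58187688 0.24654003] from+x [0.58041445 0.24602237]
win [0.58340905 0.24787915] [0.0565, 0.0569, 0.0556, 0.0568]
[[-2.000e-04  3.011e-01 -9.536e-01]
 [ 5.000e-04 -9.536e-01 -3.011e-01]
 [-1.000e+00 -5.000e-04  0.000e+00]]
```

```bash
python3 -m pendant '[[0,0,0,8.75],[0,0,0,8.75],[0,-37,-32.5,0],[0,-37,-32.5,0],[0,-37,-32.5,0],[0,-37,-32.5,0],[0,-37,-32.5,0],[0,-37,-32.5,0],[0,-37,-32.5,0],[0,-37,-32.5,0],[25,-37,-32.5,0],[25,-37,-32.5,0]]' 1 25
python3 -m pendant '[[0,0,0,0],[0,0,0,0]]'
python3 - <<'E'
from h import *
from scipy.spatial.transform import Rotation as Ro
f=grab_frame("wrist"); cv2.imwrite("pics/w1.png",f["img"][:,:,::-1]); s=bot.observe(); print(s['position'],Ro.from_euler('xyz',s['tool_rot']).as_matrix().round(4).tolist(),s['force'],s['qpos'])
E
```

```text
clock: 1.75
position: [0.5141, -0.2247, 0.1809]
tool_rot: [2.783, 1.57, -0.358]
force: [0.7, -1.2, 1.0]
grip_width: 0.0856
clock: 2.0
position: [0.5128, -0.2262, 0.1813]
tool_rot: [0.441, 1.57, -2.701]
force: [-0.8, -0.6, 1.1]
grip_width: 0.0854
[ 0.51263038 -0.22681396  0.18160321] [[0.0001, -0.0007, -1.0], [-0.0006, -1.0, 0.0007], [-1.0, 0.0006, -0.0001]] [-0.48543274 -0.06351352  0.02488957] [ 0.36929843  0.47943653 -0.08030723  1.81973433  0.05022455  0.84414698
 -1.30690422]
```

View pics/w1.png

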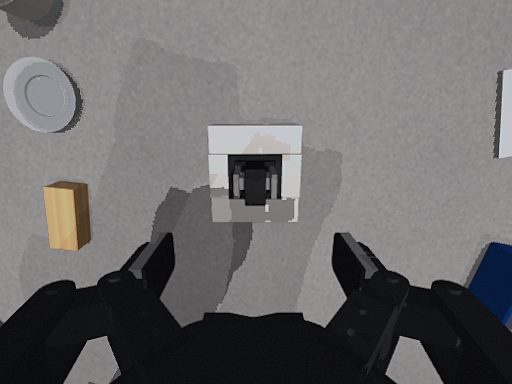

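```bash
python3 - <<'E'
from h import *
f=grab_frame("wrist"); crop(f,200,115,310,230,6,"pics/w1c.png")
E
```

```text
(no output)
```

View pics/w1c.png

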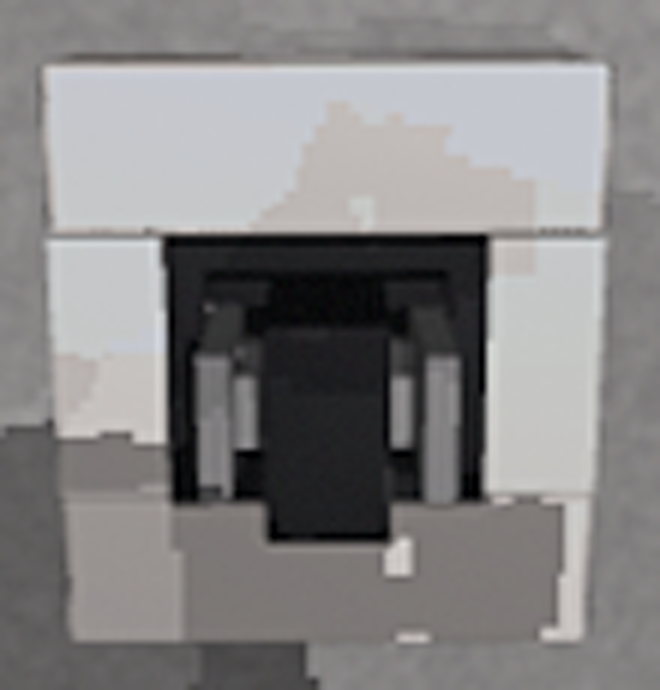

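```bash
python3 - <<'E'
from h import *
f=grab_frame("wrist")
c=lambda p:((p[0]+.5)/6+200-.5,(p[1]+.5)/6+115-.5)
def q(n,pts,z):
    p=[onz(f,*c(x),z)[:2] for x in pts]; print(n,np.round(np.mean(p,0),4),np.round(p,4).tolist(),[round(float(np.linalg.norm(p[i]-p[(i+1)%len(p)])),4) for i in range(len(p))])
q("core",[(265,330),(388,330),(388,540),(267,540)],.084)
q("tabs",[(195,355),(461,355),(461,502),(197,498)],.080)
q("win",[(164,236),(487,236),(481,500),(172,502)],.044)
q("chg",[(43,66),(608,64),(582,640),(72,640)],.038)
E
```

```text
core [ 0.5155 -0.2281] [[0.5325, -0.2186], [0.5325, -0.2374], [0.4984, -0.2378], [0.4984, -0.2186]] [0.0188, 0.0341, 0.0192, 0.0341]
tabs [ 0.5157 -0.2284] [[0.5277, -0.2075], [0.5276, -0.2491], [0.5034, -0.2496], [0.5042, -0.2073]] [0.0416, 0.0242, 0.0424, 0.0235]
win [ 0.5162 -0.2281] [[0.5408, -0.1996], [0.5407, -0.2564], [0.4919, -0.2566], [0.4916, -0.1997]] [0.0567, 0.0488, 0.0569, 0.0492]
chg [ 0.5156 -0.2281] [[0.5696, -0.1788], [0.5698, -0.2772], [0.4614, -0.2775], [0.4616, -0.179]] [0.0985, 0.1084, 0.0984, 0.108]
```

```bash
python3 -m pendant '[[25,1.4,-3,0],[25,0,0,0],[25,0,0,0],[15,0,0,0],[0,0,0,0],[0,0,0,0],[0,0,0,0]]' 0.3
python3 - <<'E'
from h import *
f=grab_frame("wrist"); cv2.imwrite("pics/w2.png",f["img"][:,:,::-1]); print(bot.observe()['position'],bot.observe()['force'])
E
```

```text
clock: 3.02
position: [0.5164, -0.2275, 0.0922]
tool_rot: [2.778, 1.57, -0.363]
force: [0.0, -0.1, -0.0]
grip_width: 0.0556
[ 0.51636114 -0.22749291  0.09204072] [ 0.06429043 -0.42879421 -0.03246125]
```

View pics/w2.png

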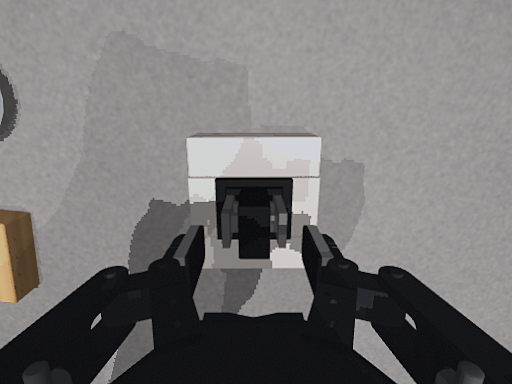

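```bash
python3 - <<'E'
from h import *
f=grab_frame("wrist"); crop(f,180,125,330,275,5,"pics/w2c.png")
E
```

```text
(no output)
```

View pics/w2c.png

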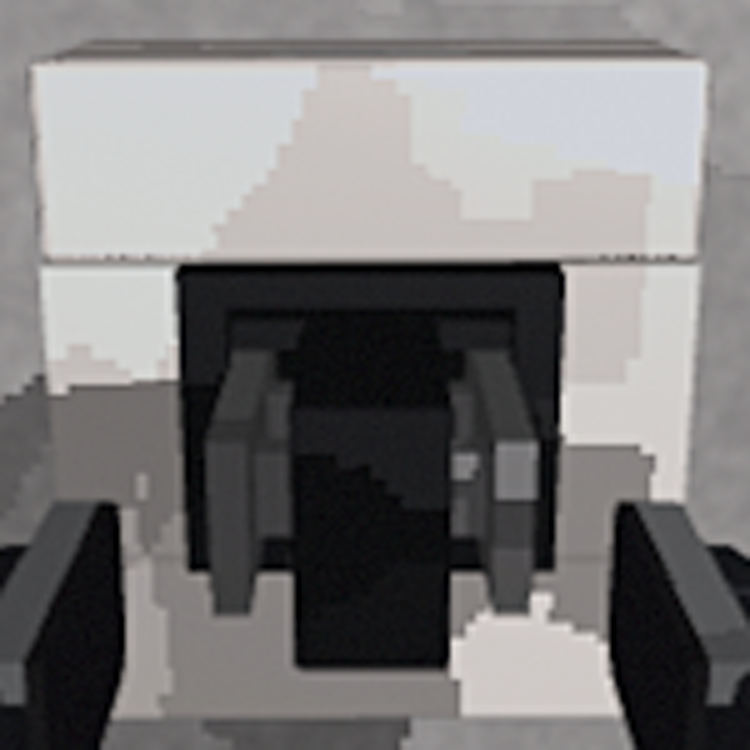

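```bash
python3 - <<'E'
from h import *
f=grab_frame("wrist")
c=lambda p:((p[0]+.5)/5+180-.5,(p[1]+.5)/5+125-.5)
def q(n,pts,z):
    p=[onz(f,*c(x),z)[:2] for x in pts]; print(n,np.round(np.mean(p,0),4),np.round(p,4).tolist())
q("core",[(293,408),(448,408),(448,666),(295,666)],.084)
q("tabs",[(207,440),(538,440),(528,611),(215,614)],.080)
q("win",[(178,266),(563,266),(554,570),(188,572)],.044)
print(bot.observe()['position'])
E
```

```text
core [ 0.5158 -0.228 ] [[0.5332, -0.2187], [0.5332, -0.2372], [0.4984, -0.2378], [0.4984, -0.2184]]
tabs [ 0.5157 -0.2281] [[0.5276, -0.2077], [0.5276, -0.2487], [0.504, -0.2482], [0.5036, -0.2079]]
win [ 0.5161 -0.2281] [[0.5408, -0.1997], [0.5408, -0.2563], [0.4916, -0.2569], [0.4913, -0.1993]]
[ 0.51622413 -0.22737519  0.09176781]
```

```bash
python3 -m pendant '[[15,0.6,0.4,0],[15,0,0,0],[10,0,0,0],[0,0,0,0],[0,0,0,0]]'; python3 -m pendant '[[0,0,0,0],[0,0,0,0],[0,0,0,0],[0,0,0,0],[0,0,0,0],[0,0,0,0]]' -1 25
python3 - <<'E'
from h import *
f=grab_frame("wrist"); crop(f,150,125,350,275,4,"pics/w3.png"); s=bot.observe(); print(s['position'],s['force'],s['moment'],s['grip_width'])
E
```

```text
clock: 3.8
position: [0.5157, -0.2279, 0.0514]
tool_rot: [2.806, 1.571, -0.336]
force: [0.0, 0.3, 0.5]
grip_width: 0.0557
clock: 4.55
position: [0.516, -0.2281, 0.0522]
tool_rot: [2.786, 1.57, -0.355]
force: [-2.0, 1.4, 11.8]
grip_width: 0.0282
[ 0.51605307 -0.22809273  0.05221782] [-2.48770686  0.69345065 12.3700478 ] [0.20069292 0.52503546 0.02259038] 0.02818408401846005
```

View pics/w3.png

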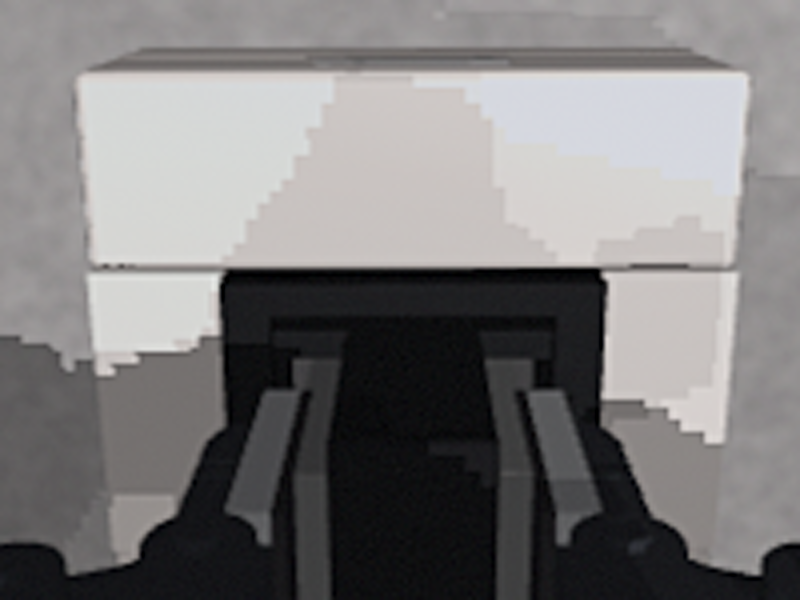

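```bash
python3 -m pendant '[[-1,0,0,0],[-1,0,0,0],[-1,0,0,0],[0,0,0,0]]'; python3 -m pendant '[[-2,0,0,0],[-2,0,0,0],[0,0,0,0]]'
```

```text
clock: 5.1
position: [0.5156, -0.2279, 0.0543]
tool_rot: [3.077, 1.571, -0.064]
force: [0.5, 0.3, -0.8]
grip_width: 0.0283
clock: 5.48
position: [0.5157, -0.2279, 0.0585]
tool_rot: [2.868, 1.57, -0.273]
force: [0.3, 0.7, -1.8]
grip_width: 0.0284
```

```bash
python3 -m pendant '[[-10,0,0,0],[-20,0,0,0],[-30,0,0,0],[-40,0,0,0],[-30,0,0,0],[0,-20,0,0],[0,-40,0,0],[0,-40,0,0],[0,-40,0,0],[0,-40,0,0],[0,-40,0,0],[0,-40,0,0]]'; python3 -m pendant '[[0,-40,0,0],[0,-40,0,0],[0,-40,0,0],[0,-40,0,0],[0,-32,0,0],[0,0,0,-9.75],[0,0,0,-9.75],[0,0,0,0],[0,0,0,0],[0,0,0,0]]'
python3 - <<'E'
from h import *
from scipy.spatial.transform import Rotation as Ro
f=grab_frame("wrist"); cv2.imwrite("pics/w4.png",f["img"][:,:,::-1]); s=bot.observe(); print(s['position'],Ro.from_euler('xyz',s['tool_rot']).as_matrix().round(4).tolist(),s['force'],s['moment'],s['grip_width'])
E
```

```text
clock: 6.98
position: [0.5146, 0.0342, 0.1878]
tool_rot: [-0.107, 1.57, 3.035]
force: [0.1, -0.5, -1.6]
grip_width: 0.0282
clock: 8.22
position: [0.5153, 0.2242, 0.1882]
tool_rot: [0.333, 1.571, -2.471]
force: [-1.1, 0.2, -1.7]
grip_width: 0.028
[0.51533362 0.22419698 0.18827062] [[-0.0001, 0.3326, -0.9431], [-0.0001, -0.9431, -0.3326], [-1.0, 0.0001, 0.0001]] [-0.93438564  0.40633324 -1.92052982] [-0.00139797  0.0419008  -0.02414658] 0.028234965047300227
```

View pics/w4.png

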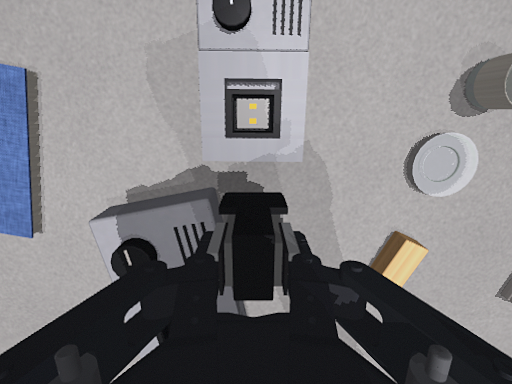

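```bash
python3 - <<'E'
from h import *
f=grab_frame("wrist"); crop(f,190,40,320,170,6,"pics/w4c.png"); crop(f,190,180,320,310,6,"pics/w4b.png")
E
```

```text
(no output)
```

View pics/w4c.png

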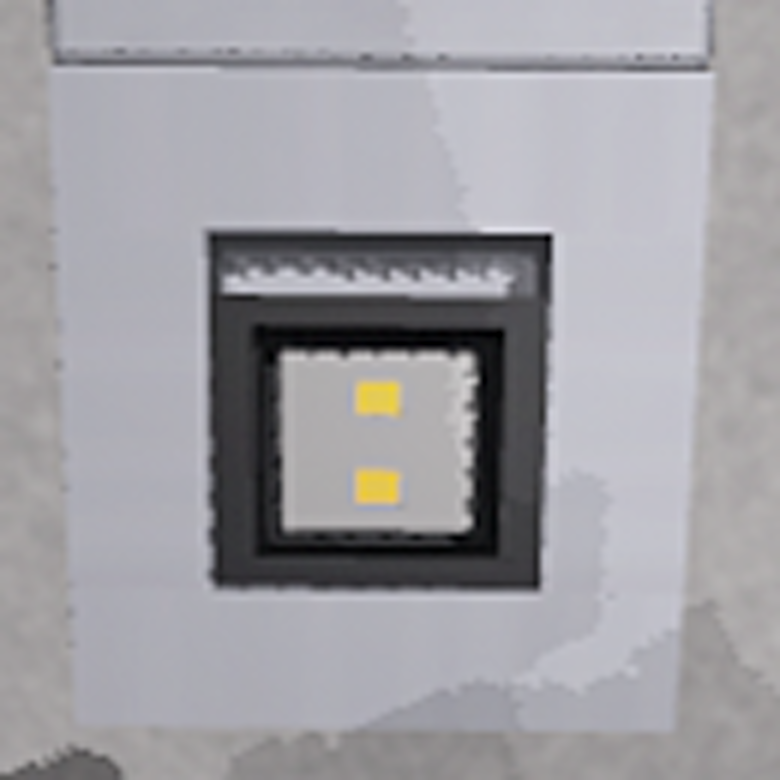

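View pics/w4b.png

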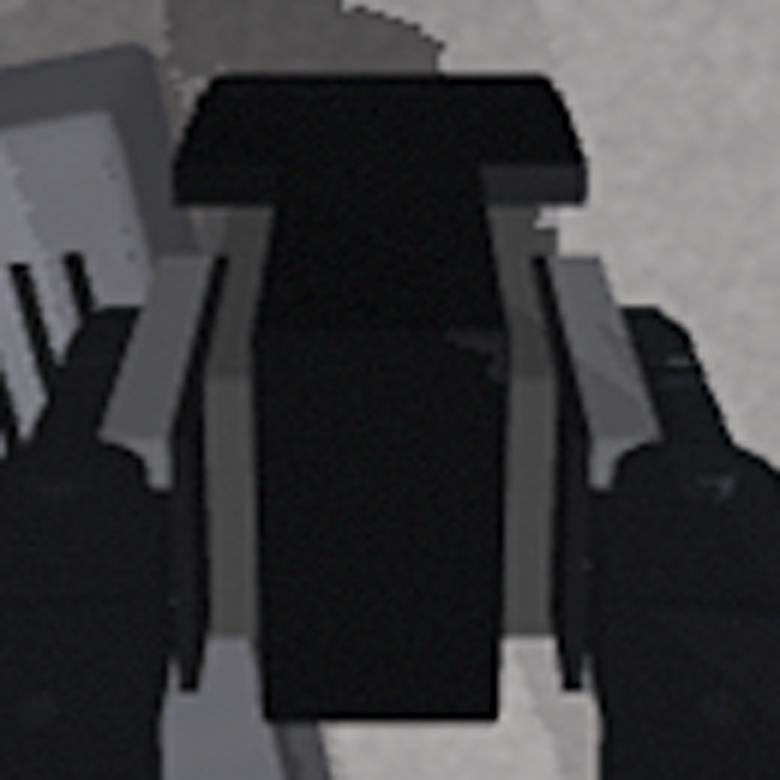

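```bash
python3 - <<'E'
from h import *
f=grab_frame("wrist"); s=bot.observe(); P=s['position']; print(P)
a=np.radians(19.45); ex=np.array([np.cos(a),np.sin(a)]); ey=np.array([-np.sin(a),np.cos(a)])
def q(n,pts,z,u0,v0):
    p=np.array([onz(f,(x+.5)/6+u0-.5,(y+.5)/6+v0-.5,z)[:2] for x,y in pts]); r=p-P[:2]
    m=p.mean(0); print(n,m.round(4),"rel lamp axes mm",(1e3*np.c_[r@ex,r@ey]).round(1).tolist(),"mean",(1e3*np.array([(m-P[:2])@ex,(m-P[:2])@ey])).round(1))
    return p
q("mouth",[(255,328),(503,328),(498,555),(258,555)],.044,190,40)
q("insout",[(210,297),(548,297),(540,588),(214,588)],.044,190,40)
q("window",[(208,233),(552,233),(540,588),(214,588)],.040,190,40)
q("boxlow",[(50,66),(712,68),(675,732),(76,730)],.040,190,40)
zt=P[2]+.0325
q("top",[(255,333),(506,333),(497,718),(266,718)],zt,190,180)
q("foot",[(213,76),(550,76),(587,205),(175,205)],P[2]-.0035,190,180)
E
```

```text
[0.51540622 0.22413864 0.18830066]
mouth [0.5804 0.2471] rel lamp axes mm [[87.9, 20.9], [87.8, -21.1], [50.1, -21.0], [50.1, 21.2]] mean [69.  0.]
insout [0.58   0.2471] rel lamp axes mm [[92.8, 28.4], [92.8, -28.5], [44.4, -28.5], [44.4, 29.1]] mean [68.6  0.1]
window [0.5848 0.2487] rel lamp axes mm [[103.3, 28.8], [103.3, -29.3], [44.0, -28.9], [44.0, 29.5]] mean [73.6  0. ]
boxlow [0.5846 0.2487] rel lamp axes mm [[129.0, 54.1], [128.6, -54.9], [17.9, -54.4], [18.3, 55.6]] mean [73.4  0.1]
top [0.516  0.2239] rel lamp axes mm [[17.7, 9.1], [17.7, -9.9], [-16.7, -9.9], [-16.7, 8.9]] mean [ 0.5 -0.4]
foot [0.5347 0.2305] rel lamp axes mm [[26.9, 15.6], [26.9, -16.5], [13.8, -20.5], [13.8, 19.7]] mean [20.3 -0.4]
```

```bash
python3 -m pendant '[[0,-0.3,-18.6,0],[0,0,-30,0],[0,0,-20,0],[20,0,0,0],[30,0,0,0],[30,0,0,0],[10,0,0,0],[0,0,0,0],[0,0,0,0],[0,0,0,0]]'
python3 - <<'E'
from h import *
f=grab_frame("wrist"); crop(f,170,60,340,200,4,"pics/w5.png"); g=grab_frame("top");crop(g,120,140,200,230,6,"pics/t5.png"); s=bot.observe(); print(s['position'],s['force'],s['moment'],s['grip_width'])
E
```

```text
clock: 9.62
position: [0.5805, 0.2475, 0.0993]
tool_rot: [-3.047, 1.569, 0.435]
force: [-1.0, 0.1, -1.4]
grip_width: 0.0282
[0.58033709 0.2474328  0.0990065 ] [-0.33477647  1.02190536 -2.26344372] [0.04256943 0.05165308 0.02629156] 0.027932018313875383
```

View pics/w5.png

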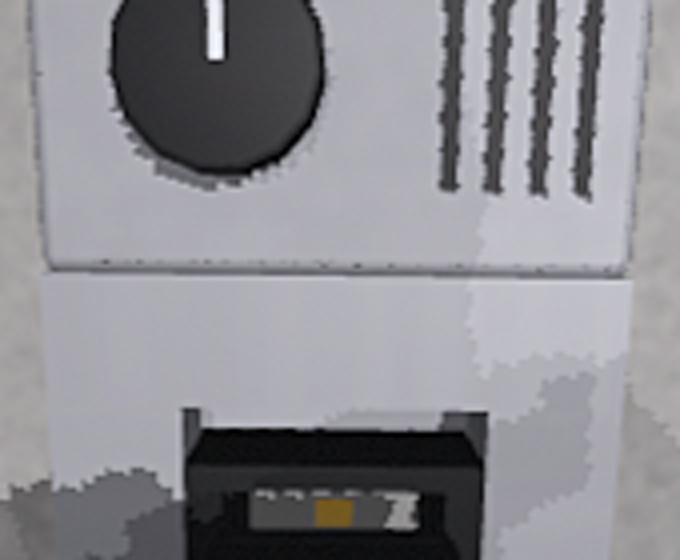

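```bash
python3 - <<'E'
from h import *
f=grab_frame("wrist"); crop(f,190,150,320,280,6,"pics/w5b.png"); 
P=bot.observe()['position']; print(P)
a=np.radians(19.45); ex=np.array([np.cos(a),np.sin(a)]); ey=np.array([-np.sin(a),np.cos(a)])
for n,z,pts in [("seam",.04,[(50,269),(628,277)]),("winedge",.04,[(186,409),(488,413)]),("insert far outer",.044,[(208,430),(467,433)]),("mouth?far",.044,[(190,463),(484,463)])]:
    p=np.array([onz(f,(x+.5)/4+170-.5,(y+.5)/4+60-.5,z)[:2] for x,y in pts])-P[:2]; l=1e3*np.c_[p@ex,p@ey]; d=l[0]-l[1]
    print(n,l.round(1).tolist(),"yaw",np.degrees(np.arctan2(-d[0],d[1])).round(2))
E
```

```text
[0.58022407 0.24735159 0.0987861 ]
seam [[60.5, 52.0], [59.1, -54.7]] yaw -0.73
winedge [[34.3, 27.8], [33.6, -29.9]] yaw -0.72
insert far outer [[31.1, 23.3], [30.5, -25.5]] yaw -0.62
mouth?far [[24.7, 26.9], [24.7, -28.9]] yaw 0.05
```

View pics/w5b.png

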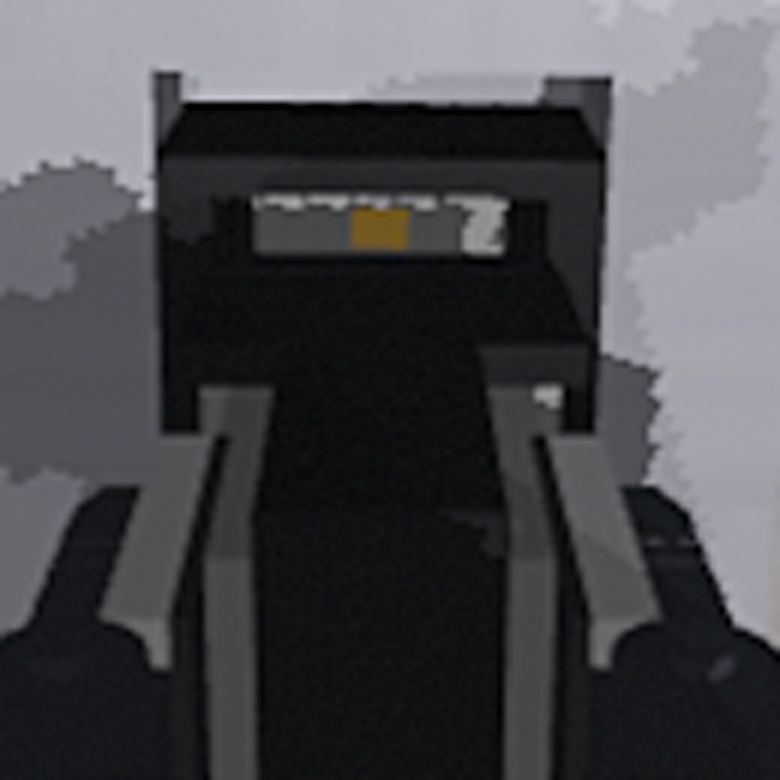

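```bash
python3 -m pendant '[[0,0.3,-0.2,0.5],[5,0,0,0],[5,0,0,0],[3,0,0,0],[0,0,0,0],[0,0,0,0]]'; python3 -m pendant '[[1,0,0,0],[1,0,0,0],[1,0,0,0],[0,0,0,0]]'
```

```text
clock: 10.52
position: [0.5804, 0.2471, 0.0854]
tool_rot: [-2.7, 1.571, 0.773]
force: [-0.7, -1.5, -1.2]
grip_width: 0.0278
clock: 11.02
position: [0.5803, 0.2471, 0.0822]
tool_rot: [-0.21, 1.571, -3.02]
force: [-0.3, -0.3, -1.2]
grip_width: 0.0277
```

```bash
python3 -m pendant '[[1,0,0,0],[1,0,0,0],[0,0,0,0]]';  python3 -m pendant '[[1,0,0,0],[0,0,0,0]]'
```

```text
clock: 11.4
position: [0.5802, 0.2471, 0.0802]
tool_rot: [-0.178, 1.571, -2.988]
force: [-0.4, 0.3, -2.7]
grip_width: 0.028
clock: 11.65
position: [0.5802, 0.2471, 0.0792]
tool_rot: [0.036, 1.571, -2.773]
force: [-0.1, 0.4, -2.6]
grip_width: 0.0281
```

```bash
python3 -m pendant '[[1,0,0,0],[1,0,0,0],[1,0,0,0],[0,0,0,0]]';  python3 -m pendant '[[1.5,0,0,0],[1.5,0,0,0],[1.5,0,0,0],[0,0,0,0]]'
```

```text
clock: 12.15
position: [0.5803, 0.247, 0.0762]
tool_rot: [0.008, 1.571, -2.802]
force: [0.1, -0.1, -2.2]
grip_width: 0.028
clock: 12.65
position: [0.5802, 0.247, 0.0716]
tool_rot: [0.029, 1.571, -2.78]
force: [0.0, 0.0, -2.4]
grip_width: 0.0277
```

```bash
python3 -m pendant '[[2,0,0,0],[2,0,0,0],[2,0,0,0],[2,0,0,0],[0,0,0,0]]';  python3 -m pendant '[[1.5,0,0,0],[1.5,0,0,0],[1.5,0,0,0],[0,0,0,0]]'
```

```text
clock: 13.28
position: [0.5802, 0.2471, 0.0636]
tool_rot: [0.057, 1.571, -2.753]
force: [-0.0, 0.2, -2.8]
grip_width: 0.028
clock: 13.78
position: [0.5802, 0.247, 0.0592]
tool_rot: [0.113, 1.571, -2.697]
force: [-0.0, -0.5, -1.9]
grip_width: 0.0282
```

```bash
python3 -m pendant '[[1,0,0,0],[1,0,0,0],[0,0,0,0]]';  python3 -m pendant '[[1,0,0,0],[0,0,0,0],[0,0,0,0]]'
```

```text
clock: 14.15
position: [0.5803, 0.2471, 0.0573]
tool_rot: [-2.945, 1.571, 0.529]
force: [-0.9, 0.5, 0.7]
grip_width: 0.0279
clock: 14.52
position: [0.5804, 0.2471, 0.0564]
tool_rot: [-2.812, 1.571, 0.662]
force: [0.0, -0.3, 1.7]
grip_width: 0.0278
```

```bash
python3 -m pendant '[[1,0,0,0],[1,0,0,0],[0,0,0,0]]';  python3 -m pendant '[[1,0,0,0],[0,0,0,0],[0,0,0,0]]'; python3 -m pendant '[[0.7,0,0,0],[0,0,0,0],[0,0,0,0]]'
```

```text
clock: 14.9
position: [0.5803, 0.2471, 0.0543]
tool_rot: [2.93, 1.571, 0.12]
force: [-0.8, 0.5, 2.1]
grip_width: 0.0278
clock: 15.28
position: [0.5803, 0.2471, 0.0533]
tool_rot: [-2.955, 1.571, 0.518]
force: [0.1, 0.5, 1.4]
grip_width: 0.0281
clock: 15.65
position: [0.5803, 0.2471, 0.0526]
tool_rot: [-2.519, 1.571, 0.955]
force: [-0.3, -0.2, 3.8]
grip_width: 0.0279
```

```bash
python3 -m pendant '[[0.7,0,0,0],[0,0,0,0],[0,0,0,0]]';  python3 -m pendant '[[0.7,0,0,0],[0,0,0,0],[0,0,0,0]]'
```

```text
clock: 16.02
position: [0.5805, 0.2471, 0.0523]
tool_rot: [-3.117, 1.57, 0.357]
force: [-2.1, -1.3, 9.4]
grip_width: 0.0282
clock: 16.4
position: [0.5806, 0.2472, 0.0521]
tool_rot: [-3.135, 1.57, 0.339]
force: [-4.5, -2.4, 18.1]
grip_width: 0.0281
```

```bash
python3 -m pendant '[[0.3,0,0,0],[0,0,0,0],[0,0,0,0],[0,0,0,0],[0,0,0,0]]' 0.3
python3 - <<'E'
from h import *
f=grab_frame("wrist"); crop(f,170,150,340,290,4,"pics/w6.png"); s=bot.observe(); print(s['position'],s['force'],s['grip_width'])
E
```

```text
clock: 17.02
position: [0.5803, 0.2471, 0.0509]
tool_rot: [-0.984, 1.571, 2.49]
force: [-0.4, 0.2, 0.2]
grip_width: 0.0553
[0.58029939 0.24708655 0.05086689] [-0.02403028 -0.07903302  0.27250604] 0.05560356221590297
```

View pics/w6.png

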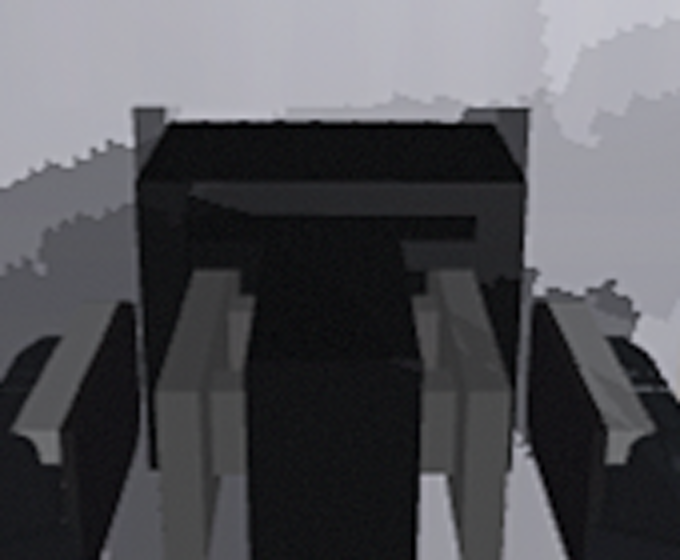

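```bash
python3 -m pendant '[[-10,0,0,0],[-20,0,0,0],[-30,0,0,0],[-40,0,0,0],[-20,0,30,0],[0,0,30,0],[0,0,0,0],[0,0,0,0],[0,0,0,0]]'
python3 - <<'E'
from h import *
f=grab_frame("wrist"); crop(f,170,40,340,180,4,"pics/w7.png"); s=bot.observe(); print(s['position'],s['force'],s['grip_width'])
f=grab_frame("scene"); crop(f,330,190,430,290,6,"pics/s7.png"); cv2.imwrite("pics/s7full.png",f["img"][:,:,::-1])
f=grab_frame("top"); cv2.imwrite("pics/t7full.png",f["img"][:,:,::-1])
E
```

```text
clock: 18.2
position: [0.5242, 0.2278, 0.1712]
tool_rot: [-2.851, 1.57, 0.622]
force: [-0.4, -0.1, -0.9]
grip_width: 0.0557
[0.52401342 0.2277064  0.17092975] [-0.2862365   0.1421498  -0.94750329] 0.05553554087142633
```

View pics/w7.png

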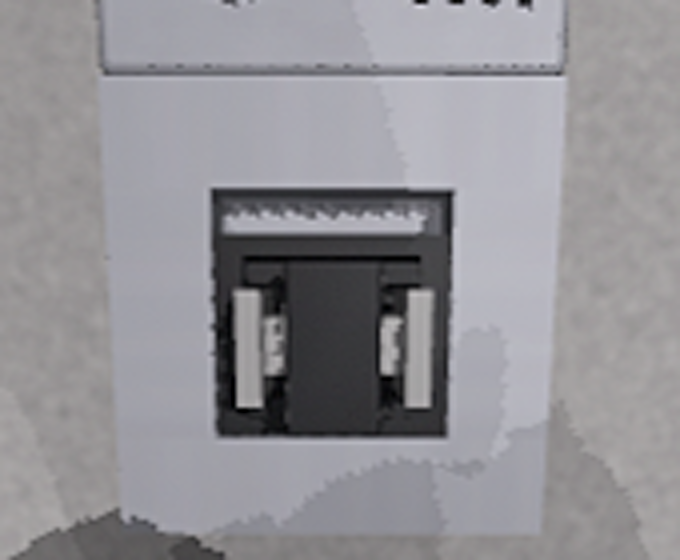

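View pics/s7full.png

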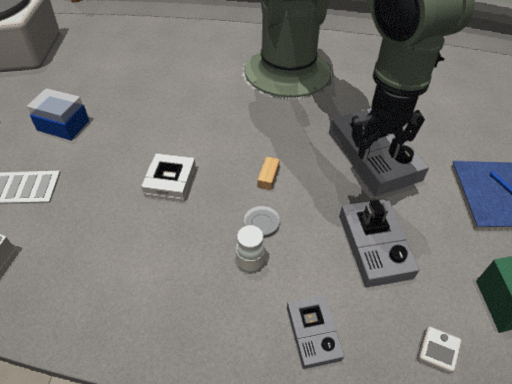

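View pics/t7full.png

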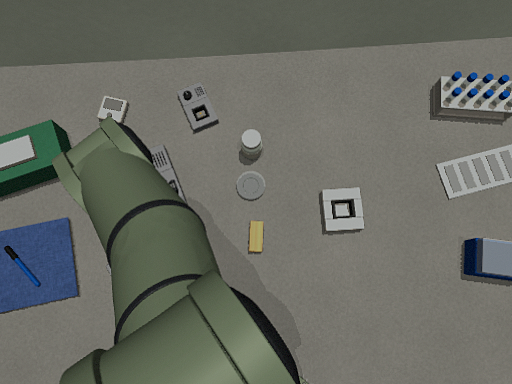

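```bash
python3 - <<'E'
from h import *
f=grab_frame("wrist"); g=grab_frame("scene"); crop(g,350,185,410,245,10,"pics/s8.png")
c=lambda p:((p[0]+.5)/4+170-.5,(p[1]+.5)/4+40-.5)
for zt in (.077,.080,.083,.086,.090):
    p=[onz(f,*c(q),zt)[:2] for q in [(235,288),(434,288),(430,408),(237,408)]]
    print(zt,[round(1e3*float(np.linalg.norm(p[i]-p[(i+1)%4])),1) for i in range(4)],np.mean(p,0).round(4))
q=c((288,262)); r=c((378,262)); print(q,r)
# predicted scene pixel of core top +x corners for different heights
for z in (.084,.087,.090,.095):
    print(z,[proj(g,onz(f,*k,z)).round(1).tolist() for k in (c((288,262)),c((378,262)),c((380,434)),c((288,434)))])
E
```

```text
0.077 [42.3, 25.3, 42.3, 25.3] [0.5791 0.2462]
0.08 [41.8, 25.0, 41.8, 25.0] [0.5793 0.2463]
0.083 [41.3, 24.7, 41.2, 24.7] [0.5794 0.2463]
0.086 [40.7, 24.3, 40.7, 24.4] [0.5796 0.2464]
0.09 [40.0, 23.9, 40.0, 23.9] [0.5798 0.2464]
(241.625, 105.125) (264.125, 105.125)
0.084 [[384.1, 213.7], [375.7, 214.9], [369.7, 201.7], [378.4, 200.5]]
0.087 [[384.4, 212.8], [376.1, 214.0], [370.1, 200.9], [378.7, 199.7]]
0.09 [[384.7, 211.9], [376.5, 213.1], [370.5, 200.2], [379.1, 199.0]]
0.095 [[385.1, 210.4], [377.1, 211.5], [371.2, 198.9], [379.6, 197.7]]
```

View pics/s8.png

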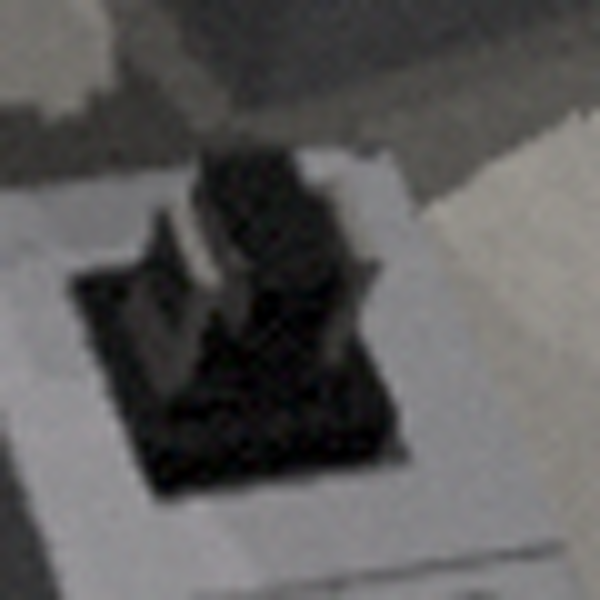

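```bash
python3 -m pendant '[[0,0,-30,0],[0,0,-30,0],[20,0,0,0],[30,0,0,0],[22,0,0,0],[0,0,0,0],[0,0,0,0],[0,0,0,0]]' -1 20; python3 -m pendant '[[2,0,0,0],[2,0,0,0],[2,0,0,0],[0,0,0,0],[0,0,0,0]]';  python3 -m pendant '[[1,0,0,0],[0,0,0,0],[0,0,0,0]]'
```

```text
clock: 19.45
position: [0.5808, 0.2473, 0.1]
tool_rot: [-3.016, 1.569, 0.457]
force: [-0.2, -0.2, 0.5]
grip_width: -0.0002
clock: 20.08
position: [0.5803, 0.2471, 0.0929]
tool_rot: [-2.107, 1.571, 1.366]
force: [-0.2, 0.1, 0.3]
grip_width: -0.0001
clock: 20.45
position: [0.5803, 0.2471, 0.0919]
tool_rot: [-2.855, 1.571, 0.618]
force: [0.0, -0.7, -0.2]
grip_width: 0.0002
```

```bash
for i in 1 ; do python3 -m pendant '[[1,0,0,0],[1,0,0,0],[0,0,0,0],[0,0,0,0]]'; done;  python3 -m pendant '[[1,0,0,0],[0,0,0,0],[0,0,0,0]]'; python3 -m pendant '[[1,0,0,0],[0,0,0,0],[0,0,0,0]]'
```

```text
clock: 20.95
position: [0.5803, 0.2471, 0.0899]
tool_rot: [-0.184, 1.571, -2.994]
force: [0.2, -0.1, 1.4]
grip_width: -0.0001
clock: 21.32
position: [0.5803, 0.2471, 0.0889]
tool_rot: [-2.745, 1.571, 0.729]
force: [-0.3, -0.2, 0.3]
grip_width: -0.0
clock: 21.7
position: [0.5803, 0.2471, 0.0879]
tool_rot: [-0.185, 1.571, -2.995]
force: [0.1, -0.5, 0.2]
grip_width: 0.0002
```

```bash
python3 -m pendant '[[1,0,0,0],[0,0,0,0],[0,0,0,0]]'; python3 -m pendant '[[0.7,0,0,0],[0,0,0,0],[0,0,0,0]]'
```

```text
clock: 22.08
position: [0.5804, 0.2471, 0.087]
tool_rot: [-3.054, 1.571, 0.419]
force: [-0.1, -0.4, 1.4]
grip_width: 0.0005
clock: 22.45
position: [0.5804, 0.2471, 0.0863]
tool_rot: [-2.836, 1.571, 0.638]
force: [-0.1, 0.1, 2.7]
grip_width: 0.0
```

```bash
python3 -m pendant '[[-10,0,0,0],[-30,0,0,0],[-40,0,0,0],[-20,0,30,0],[0,0,30,0],[0,0,0,0],[0,0,0,0],[0,0,0,0],[0,0,0,0]]'
python3 - <<'E'
from h import *
f=grab_frame("wrist"); crop(f,170,40,340,180,4,"pics/w9.png")
E
```

```text
clock: 23.58
position: [0.5238, 0.2277, 0.186]
tool_rot: [-0.34, 1.57, 3.134]
force: [-0.4, -0.2, -0.2]
grip_width: 0.0002
```

View pics/w9.png

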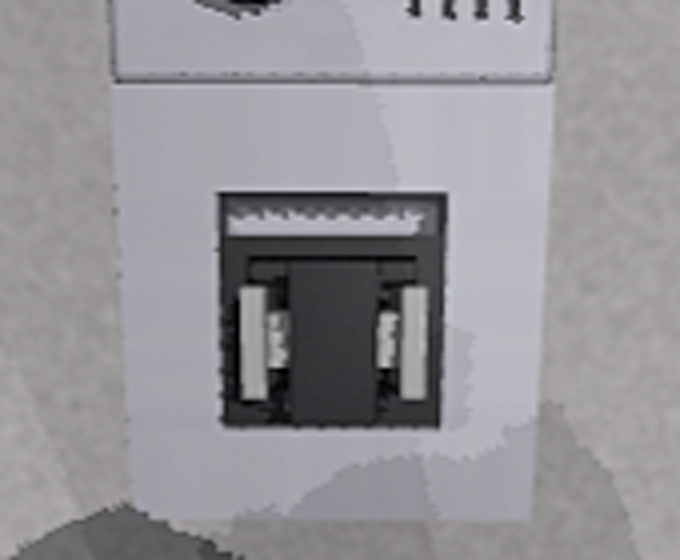

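The battery (crop pixel 330,345) sits in the insert, with both tabs sprung out (crop x 253 and 412) and nothing touching it.

```bash
python3 -c "
from workcell import job_done
print(job_done())"
```

```text
the job is handed in; nothing more can be done
None
```

The battery is in the middle-sized lamp box with both tabs sprung out. It was let go, and the job was handed in about 24 s into the 64 s.

- **Removal:** I pinched both tabs at 25 N and lifted the battery straight out. The wrist force was about 12 N while the jaws closed, then only the battery's weight of about 2 N.
- **Insertion:** The camera showed the insert about 5 mm to −x of the window's middle. The battery went in without touching the sides, met the sprung plate, and I pressed it onto the hard stop. The wrist force read 18 N there; I added 0.3 mm as the jaws opened and did not read the force in between.
- **Lock check:** After release, I lowered the shut fingertips onto the battery with under 3 N. They touched at about 87 mm, which puts the underside about 2.8 mm above the seat. That is inside the 0–3 mm locked range but near its top. An unlocked battery would have touched at 89 mm or more. I did not try a pull test.
- **Disagreements:** The first view from above gave the box angle as 19.5°, and the close view about 0.6° less. I turned the tool 0.5° before inserting. The camera check of the battery's height was too coarse to confirm the lock on its own.
- **Bystanders:** In the last scene and top pictures the jar, slide box and dish stood where they began.

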